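# Click the bead tray into the bead board

## Robot

A 6-joint arm with a two-finger parallel gripper is mounted at the origin on the work surface. World frame = base frame: x ahead of the robot, y to its left, z up, the work surface at z = 0. Lengths are in m, angles in degrees, forces in N, time in s.
With the tool pointing down it reaches from about 0.4 to 0.825 m from the base axis. Payload 7 kg.
Tool frame: the origin (TCP) lies between the finger pads; the fingertips stand ctrl.nose_length ahead of it and the grasp point (between the pads) lies 2 mm behind it (ctrl.nose_length is the distance from the TCP to the fingertips, in m); z points along the fingers, y is the line along which they close (so a half turn about z gives the same grasp; the last joint's range is limited). The gripper opens to 88 mm and grips with 3 to 60 N. Pads are 19 mm wide; open, the fingers measure 130 mm over their backs; the gripper's body (78 mm by 193 mm) begins 47 mm behind the grasp point.
Start: joints at [85.319, 20.546, 0.682, 0, -70.136, -16.507], TCP at [0.244, 0.629, 0.244] pointing down, gripper open.
Joint ranges: [-176.03, 176.03], [-82.01, 121.73], [-58.28, 71.71], [-173.87, 95.51], [-174.79, -0.11], [-173.66, 173.66]. Speed limits (degrees/s): [136.94, 136.94, 172.46, 180, 180, 180].

## Interface

Orientations are given as [roll, pitch, yaw] about the fixed x, y, z axes, in that order (R = Rz(yaw) Ry(pitch) Rx(roll)).
In Python, from plant import ctrl gives the robot as it stands.
- The arm moves only by the tool apply_moves, never from a script. Its argument "commands" is a list of rows, each a list of 3 entries, a list of its own where there are three numbers: the shift along the world's x, y, z in cm, then the turn about the world's z in rad, then the closure, from 0 (fully open) to 1 (shut). In form: [[[x, y, z], turn, jaw], ...]. A call has 1 to 20 rows; each row is the pose to reach, as a shift and turn from the pose commanded when the call began; what a row does not reach only later rows make up. A row lasts 1/12 s, in which the tool goes at most 41.7 mm and 7.16 degrees, less where a joint would pass 70% of its speed; a pose out of reach is approached as far as the arm can. A call with a gripper value outside its range is refused whole. The fingers move at their own pace and stop on an object; the grip force is fixed at half the most. Time passes only in rows, so rows that repeat a pose let the fingers close. It gives the time, the measured TCP pose, the force, the opening and the grip force at its end, in the units of the state.
- ctrl.get_obs(): the state, without advancing time (a new reading comes with each control period).
- ctrl.snapshot(name): name is "scene" or "top" or "wrist"; returns a dict with "img" (384x512x3 uint8, red, green, blue), "fx", "fy", "cx", "cy" (pixels), "dist_coeffs" ([k1, k2, p1, p2, k3] as OpenCV has them; the pictures are not rectified), "T" (4x4, takes a point from camera to world coordinates). Camera axes: x right, y up, looking along -z (the intrinsics and any distortion apply to the point x, -y, -z); pixel columns grow to the right and rows downward; lengths in m; the calibration is good to about 2 mm. A picture is of the moment at which its call begins. There is no depth.
- ctrl.close_job(): hands the job in; it is judged then, once.
Trained networks look in a picture, given as the dict that the camera call returned (one of the last four; its "shot" number tells which), for a name from the list of things; names that differ only in an ending like _2 or _b are one class to them, and where a whole thing is asked for, a point or a joint stands for the part that bears it (a point fixed in the world has none). Each returns a list of dicts, best first, with "score" (0 to 1); they miss things now and then, are a little off and sometimes report something else, mostly with a low value. They report only what shows in the picture. A call takes as long as a camera call. They do not tell look-alikes from the thing itself.
- ctrl.search_frame(picture, target): "at" ([column, row] in pixels, amid what is visible of it).
- ctrl.spot_point(picture, target): "at" ([column, row] in pixels: a listed point, or the origin of a listed thing).
The state is a dict: "clock": time; "joint_pos": joint angles; "qvel": joint speeds; "tau": joint torques, N m; "tool_pos": TCP position; "orientation": TCP orientation; "force": force on the tool from outside, world axes, zero at the start; "moment": the same for the moment, N m; "opening": finger opening in m; "gripper_force": force on a finger pad.
Only numpy, scipy, OpenCV 4.12 (cv2) and the standard library are available. Lean on these libraries where they do the work, as an engineer would, in place of code of your own. Each camera call takes 0.05 s, during which the arm holds its last target. There are 200 camera calls.

## Task

Pick up the small bead tray, set it down flat in the open mouth of the runway on the maple bead board, and slide it along the runway past the sprung pawl until the pawl clicks shut behind it. Push gently, without bottoming the sprung buffer hard, then let go so that the pawl holds the tray in place; leave the ramekin, jar and pliers as they are.

Things in the scene. Friction and masses are not known exactly. Their poses are not given: they have to be found in the camera images.
- tray_c (a point): centre of the loose olive plastic bead tray (90-150 g), half-way up its 52 mm height. An open box 60 mm long (x), 40 wide (y), 18 high, with a solid upright grip fin in its middle, 36 mm long (x), 10 thick (y), up to 52 mm above the underside: pinch the fin across its thickness, in its upper 30 mm. Both ends are alike. Starts flat on the table.
- bead_board: fixed maple bead board 280 x 130 mm (x, y); origin at the centre of its underside, top face 12 mm up. The runway goes along its +x on the centre line (y = 0), 44 mm wide between two rails from x = -50 to +100 mm (+y rail 10 mm high, -y rail 6), flared to 64 mm wide at x = -75. Nothing on it but the tray stands over 30 mm above the table.
- mouth (a point): on the board's top face at the runway's mouth (board x = -90 mm, y = 0; same axes): set the tray down centred here, long side along x; its centre is then 26 mm above. The click stop (pawl and buffer) is clamped anywhere within 40 mm along the runway, NOT told: see or feel it. Held by the pawl, the tray's centre is 106 to 146 mm beyond this point along x.
- pawl (a joint): angle (rad) of the steel pawl at the runway's -y side: 0 = shut, its tooth reaching 9 mm into the runway. It meets the tray 78 mm or less before the held place, costs 1 to 5 N of push, swings to 0.2-0.3, and springs back to 0 (the click) once the tray is 4 mm beyond the held place (total push 6 to 10 N); then the tray cannot come back.
- buffer (a joint): travel (m) of the black sprung buffer plate at the runway's far end: 0 = free, 0.003 = tray held by the pawl, 0.007 = click, 0.016 = bottomed hard. It resists 1 N + 0.9 N per mm (15.4 N when bottomed); more than 16 N damages it. A push risen to 11-13 N has clicked. Let go, it drives the tray back against the pawl's tooth.
- ramekin: white ceramic ramekin, 72 mm across, 42 mm high, loose bystander; origin at the centre of its underside
- jar: glass bead jar with a metal lid, 54 mm across, 75 mm high, loose bystander; origin at the centre of its underside
- pliers: round-nose pliers with black grips lying flat, 125 mm long along their x, 12 mm thick, loose bystander; origin near the middle of the underside
Mind the look-alikes: they are no part of the job. What is shaped like the part that bears tray_c but blue or yellow is not meant.

How it is judged (in metres and radians):
On the way, in this order (a step that is already met when the one before it is completed fails the run):
1. the tray lies flat in the runway's mouth, in front of the shut pawl (z of tray_c in the frame of bead_board between 0.035 and 0.041 m and x of tray_c in the frame of bead_board between -0.13 and -0.04 m and y of tray_c in the frame of bead_board between -0.012 and 0.012 m), for 0.1 s.
2. the tray, sliding in the runway, swings the pawl out (value of joint pawl above 0.12 rad and z of tray_c in the frame of bead_board below 0.046 m and x of tray_c in the frame of bead_board above -0.06 m), for 0.05 s.
At the end, for the whole second after the job is handed in: the tray rests flat in the runway (within 3 mm of its seated height, 6 mm of the centre line, tilt under 0.08 rad), wholly past the pawl, which is shut behind it (under 0.06 rad), at rest and let go (value of joint pawl below 0.06 rad and x of tray_c in the frame of bead_board above 0.008 m and z of tray_c in the frame of bead_board between 0.035 and 0.041 m and y of tray_c in the frame of bead_board between -0.006 and 0.006 m and angle between tray_c's own z axis and vertical below 0.08 rad and linear speed of tray below 0.01 m/s); the robot touches nothing.
It fails at once if the buffer is pressed with more than 16 N (contact force between buffer and anything else above 16 N).
It fails at once if the ramekin, jar or pliers are moved by more than 15 mm (distance of any of ramekin, jar, pliers from where it was at the start of the episode above 0.015 m).
It also fails if it takes over 53 s, if anything falls off the work surface, if the arm or the gripper's body presses on something with over 40 N, if the wrist force passes 120 N, or if a joint passes its speed limit or range.

## Working session

There is one attempt and no reset: what is moved stays moved. The work goes in short steps, Python scripts to look and compute and a tool call to move; the robot and the scene stay as the last step left them, time stands still between calls to the robot, and variables do not carry over. Pictures are saved under pics/ and viewed, at most 10 in all, crops included, and the job is handed in when it is done.

Besides the shell and the picture viewer there is one more tool, called after "Emit:" as name(argument=value, ...), one argument or row to a line, values as JSON. apply_moves: Moves the arm, as the interface text tells. Its arguments: {"type":"object","properties":{"commands":{"type":"array"}},"required":["commands"]}

```bash
mkdir -p pics
cat > h.py <<'E'
import numpy as np, cv2
from plant import ctrl
def shot(n,name=None):
    s=ctrl.snapshot(n)
    if name: cv2.imwrite('pics/'+name,cv2.cvtColor(np.asarray(s['img']),cv2.COLOR_RGB2BGR))
    return s
def K(s): return np.array([[s['fx'],0,s['cx']],[0,s['fy'],s['cy']],[0,0,1.]])
def w(s,px,z):
    p=cv2.undistortPoints(np.array([[px]],float),K(s),np.array(s['dist_coeffs'],float))[0,0]
    T=np.array(s['T']); d=T[:3,:3]@[p[0],-p[1],-1]; o=T[:3,3]
    return o+d*(z-o[2])/d[2]
def pix(s,P):
    T=np.array(s['T']); c=T[:3,:3].T@(np.array(P,float)-T[:3,3]); c=c*[1,-1,-1]
    return cv2.projectPoints(c.reshape(1,1,3),np.zeros(3),np.zeros(3),K(s),np.array(s['dist_coeffs'],float))[0].ravel()
E
python3 - <<'E'
from h import *
print(ctrl.nose_length, {k:np.round(v,3) for k,v in ctrl.get_obs().items()})
for n in ['top','scene']:
    s=shot(n,n+'0.png')
    print(n,np.round(s['T'],3).tolist(),s['fx'])
    for t,z in [('tray_c',.026),('bead_board',0),('mouth',.012),('pawl',.02),('buffer',.02),('ramekin',0),('jar',0),('pliers',0)]:
        for f in ('spot_point','search_frame'):
          try:
            for r in getattr(ctrl,f)(s,t)[:3]: print(t,f,np.round(r['at'],1),round(r['score'],2),np.round(w(s,r['at'],z),3))
          except Exception as e: print(t,f,e)
E
```

```text
0.017 {'clock': np.float64(0.0), 'joint_pos': array([ 8.5318e+01,  2.0591e+01,  6.3300e-01, -1.9000e-02, -7.0136e+01,
       -1.6507e+01]), 'qvel': array([-0.02 , -0.032, -0.001, -0.   , -0.012, -0.037]), 'tau': array([ 0.0000e+00, -5.8271e+01,  2.9305e+01,  6.9970e+00,  7.0000e-03,
       -0.0000e+00]), 'tool_pos': array([0.244, 0.629, 0.243]), 'orientation': array([ 1.79904e+02, -1.00000e-02, -2.11960e+01]), 'force': array([ 0.295, -0.345,  0.828]), 'moment': array([-0.008, -0.026,  0.016]), 'gripper_force': np.float64(0.0), 'opening': np.float64(0.088)}
top [[0.01, 0.993, -0.118, 0.435], [-1.0, 0.011, 0.005, 0.06], [0.006, 0.118, 0.993, 1.312], [0.0, 0.0, 0.0, 1.0]] 419.0055385665778
tray_c spot_point [194.5 188.9] 0.78 [0.579 0.254 0.026]
tray_c spot_point [124.8 190.7] 0.76 [0.571 0.467 0.026]
tray_c spot_point [163. 203.] 0.72 [0.535 0.349 0.026]
tray_c search_frame [129.3 190. ] 0.81 [0.574 0.454 0.026]
tray_c search_frame [195.6 191.3] 0.67 [0.572 0.25  0.026]
tray_c search_frame [162.8 205.2] 0.65 [0.528 0.349 0.026]
bead_board spot_point [325.1 187.2] 0.89 [ 0.592 -0.154  0
[... 1450 characters left out ...]
 0.85 [ 0.583 -0.158  0.   ]
mouth spot_point [195.  232.2] 0.7 [ 0.51  -0.144  0.012]
mouth search_frame [220.1 255.6] 0.7 [ 0.607 -0.155  0.012]
pawl spot_point it knows: bead_board, jar, mouth, pliers, ramekin, tray
buffer spot_point it knows: bead_board, jar, mouth, pliers, ramekin, tray
buffer search_frame [236.  275.3] 0.6 [ 0.674 -0.174  0.02 ]
ramekin spot_point [248.1 153.1] 0.6 [0.459 0.16  0.   ]
ramekin search_frame [248.1 149. ] 0.81 [0.449 0.173 0.   ]
jar spot_point [153.4 297.6] 0.92 [ 0.54  -0.333  0.   ]
jar search_frame [151.8 296.7] 0.9 [ 0.535 -0.334  0.   ]
pliers spot_point [314.5 189.6] 0.6 [0.696 0.167 0.   ]
pliers search_frame [321.3 191.1] 0.56 [0.714 0.174 0.   ]
```

Run:
```python
import cv2
a=cv2.imread('pics/top0.png')[110:260,90:420]
cv2.imwrite('pics/top0c.png',cv2.resize(a,None,fx=2.4,fy=2.4,interpolation=cv2.INTER_CUBIC))
```

```text
(no output)
```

View pics/top0c.png

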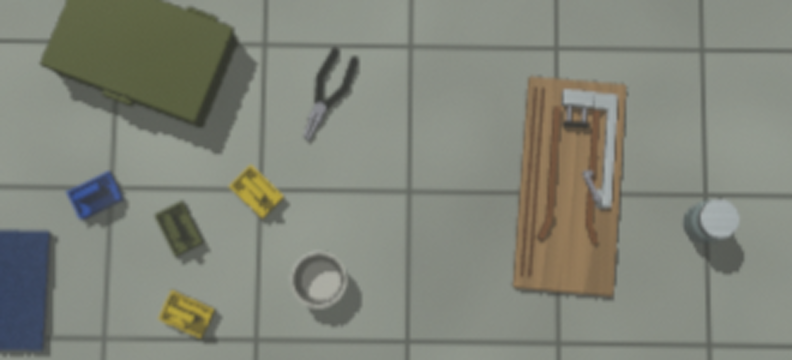

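The top view shows the olive tray at crop (180,230), i.e. pixel (165,206), with a blue and two yellow look-alikes around it. The board is at the right, with its mouth at the lower end. The buffer is at crop (576,110) and the pawl at crop (597,188). I'll move above the tray to look closer.

Emit:
apply_moves(
  commands=[
    [[3,-3,0],0,0.6],
    [[6,-6,0],0,0.6],
    [[9,-9,0],0,0.6],
    [[12,-12,0],0,0.6],
    [[15,-15,0],0,0.6],
    [[18,-18,0],0,0.6],
    [[21,-21,0],0,0.6],
    [[24,-24,0],0,0.6],
    [[27,-26.5,0],0,0.6],
    [[29,-28.2,0],0,0.6],
    [[29,-28.2,0],0,0.6],
    [[29,-28.2,0],0,0.6],
  ],
)

```text
clock: 2.5
tool_pos: [0.5351, 0.3458, 0.2433]
orientation: [180.0, 0.0, -21.4]
force: [-0.3, 0.6, -0.0]
opening: 0.0351
gripper_force: 0.0
```

Run:
```python
from h import *
o=ctrl.get_obs(); print(o['clock'],o['tool_pos'],o['orientation'],o['opening'],o['force'])
s=shot('wrist','w1.png'); print(np.round(s['T'],3).tolist())
for f in ('spot_point','search_frame'):
    for r in getattr(ctrl,f)(s,'tray_c')[:4]: print(f,np.round(r['at'],1),round(r['score'],2),np.round(w(s,r['at'],.026),4))
```

```text
2.5 [0.53512738 0.3458383  0.24328831] [ 1.79980941e+02  7.89560321e-03 -2.13756250e+01] 0.03509294540476455 [-0.26142864  0.57878302 -0.0461108 ]
[[-0.365, 0.886, 0.287, 0.614], [-0.931, -0.347, -0.112, 0.314], [-0.0, -0.308, 0.951, 0.384], [0.0, 0.0, 0.0, 1.0]]
spot_point [157.2 169. ] 0.93 [0.5742 0.4562 0.026 ]
spot_point [248.1 170.6] 0.72 [0.5309 0.3511 0.026 ]
spot_point [290.9 238.8] 0.68 [0.4216 0.3321 0.026 ]
spot_point [315.3 100.7] 0.68 [0.5803 0.2474 0.026 ]
search_frame [279.7 226.5] 0.89 [0.4443 0.3401 0.026 ]
search_frame [310.6 100.1] 0.71 [0.5829 0.2523 0.026 ]
search_frame [160.8 163.8] 0.66 [0.5786 0.449  0.026 ]
search_frame [250.3 165. ] 0.58 [0.5366 0.3459 0.026 ]
```

View pics/w1.png

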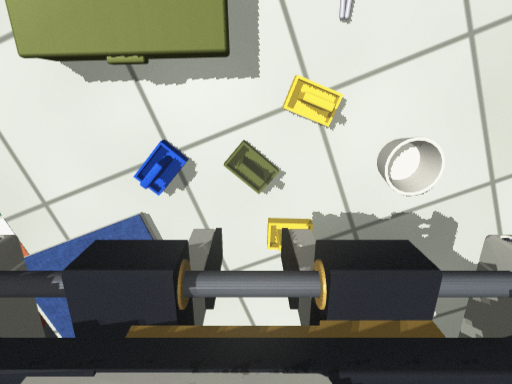

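The wrist view shows the olive tray at (251,166), with its long axis running from upper left to lower right. I'll fit its silhouette, and the board's too.

```bash
cat >> h.py <<'E'
from scipy.optimize import minimize
def box(x,y,z0,z1): return np.array([[a*x/2,b*y/2,z] for a in(-1,1) for b in(-1,1) for z in(z0,z1)])
TRAY=[box(.06,.04,0,.018),box(.036,.01,0,.052)]; BOARD=[box(.28,.13,0,.012)]
def sil(s,parts,p,z=0,roi=None,k=4):
    m=np.zeros((384*k,512*k),np.uint8); c,si=np.cos(p[2]),np.sin(p[2])
    for P in parts:
        q=P@np.array([[c,si,0],[-si,c,0],[0,0,1]])+[p[0],p[1],z]
        u=np.array([pix(s,a) for a in q]); cv2.fillConvexPoly(m,cv2.convexHull(((u+.5)*k-.5).round().astype(np.int32)),1)
    return m
def fit(s,parts,mask,p0,z=0,k=4):
    M=cv2.resize(mask,None,fx=k,fy=k,interpolation=cv2.INTER_LINEAR)>127
    def f(v):
        m=sil(s,parts,v/[100,100,10],z,k=k)>0; return 1-(m&M).sum()/(m|M).sum()
    best=None
    for d in np.radians([-30,0,30]) if len(parts)>1 else [0]:
        x0=(np.array(p0)+[0,0,d])*[100,100,10]
        r=minimize(f,x0,method='Nelder-Mead',options=dict(initial_simplex=x0+np.vstack([np.zeros(3),np.diag([.8,.8,1.5])]),xatol=.01,fatol=1e-4))
        if best is None or r.fun<best.fun: best=r
    v=best.x/[100,100,10]; return np.array([v[0],v[1],np.degrees(v[2])]),1-best.fun
def hsvmask(s,lo,hi,near,rad,close=3):
    h=cv2.cvtColor(np.asarray(s['img']),cv2.COLOR_RGB2HSV); m=cv2.inRange(h,lo,hi)
    r=np.zeros_like(m); cv2.circle(r,near,rad,255,-1); m&=r
    m=cv2.morphologyEx(m,cv2.MORPH_CLOSE,np.ones((close,close)))
    n,l,st,_=cv2.connectedComponentsWithStats(m); i=1+st[1:,4].argmax(); return ((l==i)*255).astype(np.uint8)
E
python3 - <<'E'
from h import *
s=shot('wrist'); h=cv2.cvtColor(np.asarray(s['img']),cv2.COLOR_RGB2HSV); print('tray hsv',h[160,245],h[180,262],h[167,252],'shadow',h[188,278],'floor',h[130,220])
m=hsvmask(s,(20,80,20),(45,255,200),(251,167),40); print((m>0).sum()); print(fit(s,TRAY,m,[.535,.346,0.2]))
t=shot('top'); h=cv2.cvtColor(np.asarray(t['img']),cv2.COLOR_RGB2HSV); print('board',h[180,313],h[220,330],h[190,300])
m=hsvmask(t,(5,70,40),(25,255,255),(328,188),65,15); print((m>0).sum(),fit(t,BOARD,m,[.59,-.155,-.06]))
c=shot('scene'); m=hsvmask(c,(5,70,40),(25,255,255),(214,254),90,15); print((m>0).sum(),fit(c,BOARD,m,[.59,-.155,-.06]))
m=hsvmask(t,(20,80,20),(45,255,200),(165,206),16); print('tray top',(m>0).sum(),fit(t,TRAY,m,[.535,.346,0.2]))
E
```

```text
tray hsv [41 61 67] [ 35 102 127] [37 77 76] shadow [ 41   9 235] floor [ 39  14 186]
1123
(array([ 0.53047436,  0.3476703 , 26.04037734]), np.float64(0.722581942489443))
board [ 14 100 123] [ 17 100 158] [ 41  18 115]
3603 (array([ 0.59211692, -0.15935741, -4.18111203]), np.float64(0.9571188945908691))
5172 (array([ 0.59339241, -0.1593552 , -4.24943538]), np.float64(0.9709103715442859))Traceback (most recent call last):
  File "<stdin>", line 7, in <module>
  File "h.py", line 38, in hsvmask
    n,l,st,_=cv2.connectedComponentsWithStats(m); i=1+st[1:,4].argmax(); return ((l==i)*255).astype(np.uint8)
                                                      ~~~~~~~~~~~~~~~^^
ValueError: attempt to get argmax of an empty sequence
```

Run:
```python
from h import *
s=shot('wrist')
for sat in (35,45,55):
    m=hsvmask(s,(20,sat,15),(60,255,180),(251,167),32); print((m>0).sum()); print(fit(s,TRAY,m,[.535,.346,0.2]))
t=shot('top'); m=hsvmask(t,(20,40,15),(60,255,180),(165,206),16); print('tray top',(m>0).sum(),fit(t,TRAY,m,[.535,.346,0.2]))
```

```text
1549
(array([ 0.53064464,  0.34699278, 27.88154269]), np.float64(0.9802429794861581))
1525
(array([ 0.53058115,  0.34716221, 28.16834028]), np.float64(0.9753433459159907))
1498
(array([ 0.53037247,  0.34758734, 28.17551085]), np.float64(0.9626739602606387))
tray top 21 (array([ 0.53510288,  0.35301372, 42.53492543]), np.float64(0.07400802496656267))
```

Emit:
apply_moves(
  commands=[
    [[-0.4,0.1,-1],0.12,0.55],
    [[-0.45,0.12,-2],0.24,0.55],
    [[-0.45,0.12,-4],0.36,0.55],
    [[-0.45,0.12,-6],0.48,0.55],
    [[-0.45,0.12,-8],0.6,0.55],
    [[-0.45,0.12,-10],0.72,0.55],
    [[-0.45,0.12,-12],0.862,0.55],
    [[-0.45,0.12,-14],0.862,0.55],
    [[-0.45,0.12,-16],0.862,0.55],
    [[-0.45,0.12,-18],0.862,0.55],
    [[-0.45,0.12,-19.3],0.862,0.55],
    [[-0.45,0.12,-20],0.862,0.55],
    [[-0.45,0.12,-20],0.862,0.55],
    [[-0.45,0.12,-20],0.862,0.55],
  ],
)

```text
clock: 4.07
tool_pos: [0.5295, 0.3489, 0.0438]
orientation: [180.0, -0.0, 28.2]
force: [-0.9, -0.0, 0.3]
opening: 0.0395
gripper_force: 0.0
```

Run:
```python
from h import *
s=shot('wrist','w2.png')
```

```text
(no output)
```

View pics/w2.png

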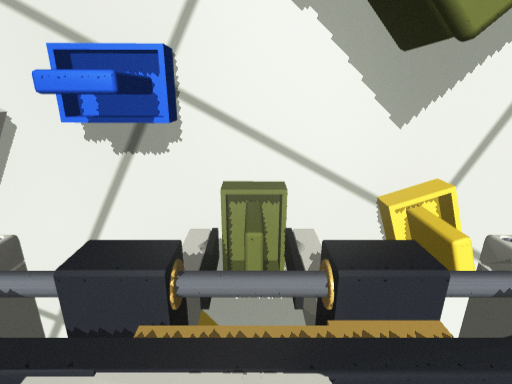

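The fin is centred between the fingers at about (253,230), with the finger pads at 213 and 293. I'll close and lift.

Emit:
apply_moves(
  commands=[
    [[0,0,0],0,1],
    [[0,0,0],0,1],
    [[0,0,0],0,1],
    [[0,0,0],0,1],
    [[0,0,0],0,1],
    [[0,0,0],0,1],
    [[0,0,1],0,1],
    [[0,0,3],0,1],
    [[0,0,6],0,1],
    [[0,0,9],0,1],
    [[0,0,12],0,1],
    [[0,0,12],0,1],
  ],
)

```text
clock: 5.12
tool_pos: [0.5321, 0.3506, 0.1712]
orientation: [-179.9, -0.6, 28.3]
force: [1.2, 0.4, -0.2]
opening: 0.0096
gripper_force: 30.0
```

Emit:
apply_moves(
  commands=[
    [[-0.1,-2,0],-0.05,1],
    [[-0.2,-5,0],-0.1,1],
    [[-0.4,-8.5,0],-0.16,1],
    [[-0.6,-12,0],-0.22,1],
    [[-0.8,-15.5,0],-0.28,1],
    [[-1,-19,0],-0.34,1],
    [[-1.2,-22.5,0],-0.4,1],
    [[-1.4,-26,0],-0.46,1],
    [[-1.6,-29.5,0],-0.52,1],
    [[-1.8,-33,0],-0.565,1],
    [[-2,-36.5,0],-0.565,1],
    [[-2.2,-40,0],-0.565,1],
    [[-2.4,-43.5,0],-0.565,1],
    [[-2.5,-46.5,0],-0.565,1],
    [[-2.6,-48.5,0],-0.565,1],
    [[-2.65,-50.1,0],-0.565,1],
    [[-2.65,-50.1,0],-0.565,1],
    [[-2.65,-50.1,0],-0.565,1],
  ],
)

```text
clock: 6.62
tool_pos: [0.5027, -0.1532, 0.1638]
orientation: [-180.0, -0.0, -4.3]
force: [-0.3, 0.1, -0.5]
opening: 0.0097
gripper_force: 30.0
```

Run:
```python
from h import *
s=shot('wrist','w3.png')
b=np.array([.5928,-.1594]);a=np.radians(-4.2);R=np.array([[np.cos(a),-np.sin(a)],[np.sin(a),np.cos(a)]])
for p in [(-.09,0),(.14,.065),(.14,-.065),(.1,.022),(.1,-.022),(-.05,.022),(-.05,-.022)]: print(p,np.round(np.r_[R@p+b],4),np.round(pix(s,np.r_[R@p+b,.012]),1))
```

```text
(-0.09, 0) [ 0.503  -0.1528] [250.2 180.1]
(0.14, 0.065) [ 0.7372 -0.1048] [167.5 -98.6]
(0.14, -0.065) [ 0.7277 -0.2345] [331.4 -99. ]
(0.1, 0.022) [ 0.6941 -0.1448] [223.2 -38.7]
(0.1, -0.022) [ 0.6909 -0.1887] [275.9 -38.8]
(-0.05, 0.022) [ 0.5445 -0.1338] [227.9 141.4]
(-0.05, -0.022) [ 0.5413 -0.1777] [272.3 141.3]
```

View pics/w3.png

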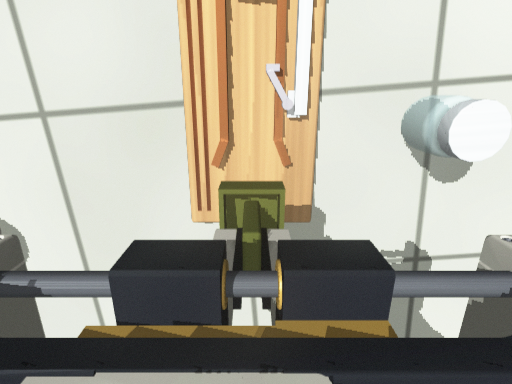

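The wrist view shows the tray held level at (252,210) over the mouth. The rails' inner edges are at columns 228 and 275 at row 141, matching the board estimate within about 1 mm. The pawl's tooth is at (272,70). I'll set the tray down now.

Emit:
apply_moves(
  commands=[
    [[0,0,-2],0,1],
    [[0,0,-5],0,1],
    [[0,0,-8],0,1],
    [[0,0,-9.5],0,1],
    [[0,0,-10.2],0,1],
    [[0,0,-10.5],0,1],
    [[0,0,-10.7],0,1],
    [[0,0,-10.8],0,1],
    [[0,0,-10.8],0,1],
    [[0,0,-10.8],0,1],
    [[0,0,-10.8],0,1],
  ],
)

```text
clock: 7.58
tool_pos: [0.5034, -0.1525, 0.0564]
orientation: [-180.0, -0.1, -4.2]
force: [0.6, 0.9, -1.4]
opening: 0.0098
gripper_force: 30.0
```

Run:
```python
from h import *
o=ctrl.get_obs(); print(o['tool_pos'],o['orientation'],o['force'])
s=shot('wrist','w4.png')
b=np.array([.5928,-.1594]);a=np.radians(-4.2);R=np.array([[np.cos(a),-np.sin(a)],[np.sin(a),np.cos(a)]])
for p,z in [((-.05,.022),.012),((-.05,-.022),.012),((.05,.022),.012),((.05,-.022),.012),((-.06,.02),.03),((-.06,-.02),.03)]: print(p,np.round(pix(s,np.r_[R@p+b,z]),1))
```

```text
[ 0.50344687 -0.15245488  0.05636694] [-1.79991729e+02 -8.41255455e-02 -4.16889840e+00] [ 0.61973632  0.86618941 -1.36435412]
(-0.05, 0.022) [216.6 167.5]
(-0.05, -0.022) [284.7 167.6]
(0.05, 0.022) [210.  -12.4]
(0.05, -0.022) [291.2 -12.4]
(-0.06, 0.02) [217.2 190.9]
(-0.06, -0.02) [284.  190.9]
```

View pics/w4.png

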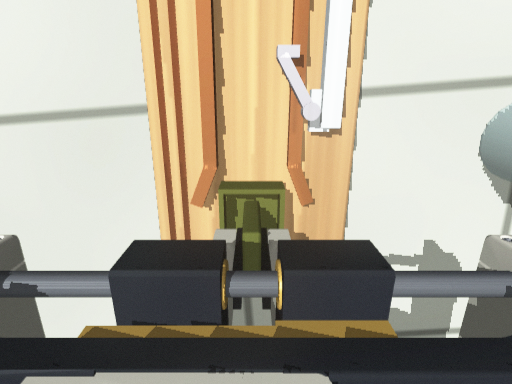

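The tray's front rim is at columns 219–285, between the rails at about 217 and 289 at row 165, so it is centred. The pawl's tooth is at (288,52). I'll lower the last millimetre.

Emit:
apply_moves(
  commands=[
    [[0,0,-0.05],0,1],
    [[0,0,-0.1],0,1],
    [[0,0,-0.1],0,1],
    [[0,0,-0.1],0,1],
  ],
)

```text
clock: 7.97
tool_pos: [0.5034, -0.1525, 0.0558]
orientation: [180.0, -0.1, -4.2]
force: [-3.8, 2.3, 10.9]
opening: 0.0097
gripper_force: 30.0
```

Emit:
apply_moves(
  commands=[
    [[0,0,0.05],0,1],
    [[0,0,0.06],0,1],
    [[0.5,-0.04,0.06],0,1],
    [[1,-0.07,0.06],0,1],
    [[1.5,-0.11,0.06],0,1],
    [[2,-0.15,0.06],0,1],
    [[2.5,-0.18,0.06],0,1],
    [[2.5,-0.18,0.06],0,1],
  ],
)

```text
clock: 8.63
tool_pos: [0.5276, -0.1548, 0.0558]
orientation: [180.0, 0.1, -4.2]
force: [-4.9, -0.9, 12.2]
opening: 0.0097
gripper_force: 30.0
```

Run:
```python
from h import *
s=shot('wrist','w5.png')
b=np.array([.5928,-.1594]);a=np.radians(-4.2);R=np.array([[np.cos(a),-np.sin(a)],[np.sin(a),np.cos(a)]])
for u in [(288,52)]: pass
```

```text
(no output)
```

View pics/w5.png

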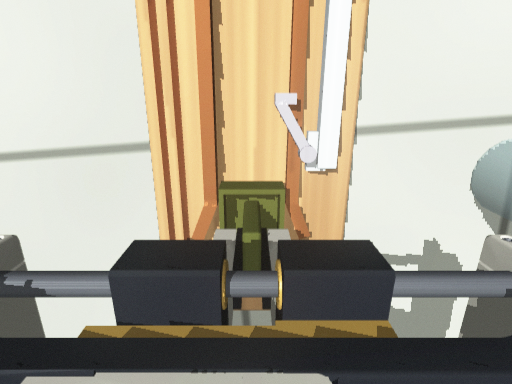

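The tray is in the rails, with its front rim at row 183 and the pawl's tooth ahead at (286,98). I'll ease the downforce and continue.

Emit:
apply_moves(
  commands=[
    [[0,0,0.04],0,1],
    [[0,0,0.06],0,1],
    [[0,0,0.06],0,1],
    [[0,0,0.06],0,1],
  ],
)

```text
clock: 9.02
tool_pos: [0.5279, -0.1545, 0.0559]
orientation: [180.0, 0.0, -4.2]
force: [-2.2, -1.6, 5.3]
opening: 0.0098
gripper_force: 30.0
```

Emit:
apply_moves(
  commands=[
    [[0.3,-0.02,0.03],0,1],
    [[0.6,-0.04,0.03],0,1],
    [[0.9,-0.07,0.03],0,1],
    [[1.2,-0.09,0.03],0,1],
    [[1.5,-0.11,0.03],0,1],
    [[1.8,-0.13,0.03],0,1],
    [[2,-0.15,0.03],0,1],
    [[2,-0.15,0.03],0,1],
  ],
)

```text
clock: 9.68
tool_pos: [0.5486, -0.1557, 0.0559]
orientation: [-180.0, -0.0, -4.2]
force: [0.5, -1.1, -0.8]
opening: 0.0098
gripper_force: 30.0
```

Run:
```python
from h import *
s=shot('wrist')
o=ctrl.get_obs(); print(o['force'],o['moment'])
cv2.imwrite('pics/w6.png',cv2.cvtColor(cv2.resize(s['img'][0:270,130:390],None,fx=2,fy=2),cv2.COLOR_RGB2BGR))
```

```text
[ 0.19781915  0.0733307  -0.97588108] [-0.04052095  0.03051587 -0.04110349]
```

View pics/w6.png

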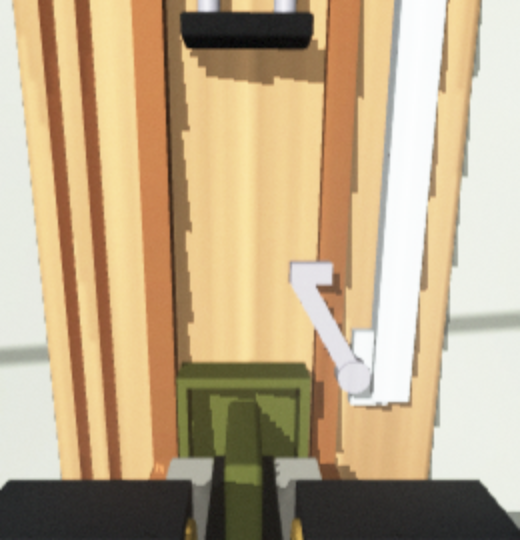

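The front rim is at row 183. The pawl's tooth is at about (285,135) and the black buffer plate at about (253,20). I'll compute their positions.

Run:
```python
from h import *
s=shot('wrist')
b=np.array([.5928,-.1594]);a=np.radians(-4.2);R=np.array([[np.cos(a),-np.sin(a)],[np.sin(a),np.cos(a)]])
for n,u,z in [('front rim',(252,182),.03),('tooth far',(285,131),.024),('tooth near',(277,139),.024),('buf top',(253,12),.03),('buf low',(253,23),.018)]: print(n,np.round(R.T@(w(s,u,z)[:2]-b),4))
```

```text
front rim [-0.0094 -0.0008]
tooth far [ 0.0197 -0.0199]
tooth near [ 0.0151 -0.0154]
buf top [ 0.0789 -0.0012]
buf low [ 0.0765 -0.0013]
```

Emit:
apply_moves(
  commands=[
    [[0.4,-0.03,0],0,1],
    [[0.8,-0.06,0],0,1],
    [[1.2,-0.09,0],0,1],
    [[1.6,-0.12,0],0,1],
    [[2,-0.15,0],0,1],
    [[2.4,-0.18,0],0,1],
    [[2.8,-0.21,0],0,1],
    [[3.2,-0.23,0],0,1],
    [[3.6,-0.26,0],0,1],
    [[4,-0.29,0],0,1],
    [[4,-0.29,0],0,1],
  ],
)

```text
clock: 10.7
tool_pos: [0.5895, -0.1585, 0.056]
orientation: [-180.0, -0.1, -4.2]
force: [1.3, 3.0, -1.2]
opening: 0.01
gripper_force: 30.0
```

Emit:
apply_moves(
  commands=[
    [[0.4,-0.03,0],0,1],
    [[0.8,-0.06,0],0,1],
    [[1.2,-0.09,0],0,1],
    [[1.6,-0.12,0],0,1],
    [[2,-0.15,0],0,1],
    [[2.4,-0.18,0],0,1],
    [[2.8,-0.21,0],0,1],
    [[3.2,-0.23,0],0,1],
    [[3.6,-0.26,0],0,1],
    [[3.6,-0.26,0],0,1],
  ],
)

```text
clock: 11.53
tool_pos: [0.6251, -0.1613, 0.0561]
orientation: [180.0, -0.1, -4.2]
force: [0.4, 2.6, -1.1]
opening: 0.0096
gripper_force: 30.0
```

Run:
```python
from h import *
o=ctrl.get_obs(); print(o['tool_pos'],o['force'])
s=shot('wrist')
cv2.imwrite('pics/w7.png',cv2.cvtColor(cv2.resize(s['img'][0:270,130:390],None,fx=2,fy=2),cv2.COLOR_RGB2BGR))
```

```text
[ 0.62514214 -0.16125898  0.05609042] [ 0.43212813  2.56829691 -1.10181943]
```

View pics/w7.png

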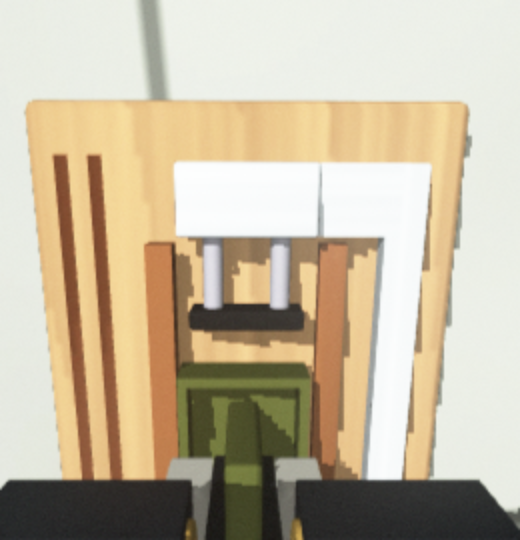

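The tray is deep in the runway, with a gap of roughly 11 mm to the black plate (crop rows 329 to 364). I'll advance carefully.

Emit:
apply_moves(
  commands=[
    [[0.2,-0.01,0],0,1],
    [[0.4,-0.03,0],0,1],
    [[0.6,-0.04,0],0,1],
    [[0.8,-0.06,0],0,1],
    [[1,-0.07,0],0,1],
    [[1.1,-0.08,0],0,1],
    [[1.2,-0.09,0],0,1],
    [[1.2,-0.09,0],0,1],
  ],
)

```text
clock: 12.25
tool_pos: [0.6362, -0.1622, 0.056]
orientation: [180.0, -0.0, -4.2]
force: [-0.3, 2.4, -0.1]
opening: 0.0098
gripper_force: 30.0
```

Emit:
apply_moves(
  commands=[
    [[0.1,-0.01,0],0,1],
    [[0.2,-0.015,0],0,1],
    [[0.3,-0.02,0],0,1],
    [[0.3,-0.02,0],0,1],
  ],
)

```text
clock: 12.58
tool_pos: [0.639, -0.1623, 0.056]
orientation: [-180.0, 0.0, -4.2]
force: [-0.5, 2.4, -0.8]
opening: 0.0101
gripper_force: 30.0
```

Emit:
apply_moves(
  commands=[
    [[0.1,-0.01,0],0,1],
    [[0.2,-0.015,0],0,1],
    [[0.3,-0.02,0],0,1],
    [[0.3,-0.02,0],0,1],
  ],
)

```text
clock: 12.92
tool_pos: [0.6415, -0.1626, 0.056]
orientation: [180.0, 0.1, -4.2]
force: [-4.6, 3.2, 1.1]
opening: 0.0097
gripper_force: 30.0
```

Emit:
apply_moves(
  commands=[
    [[0.1,-0.01,0],0,1],
    [[0.2,-0.015,0],0,1],
    [[0.2,-0.015,0],0,1],
    [[0.2,-0.015,0],0,1],
  ],
)

```text
clock: 13.25
tool_pos: [0.643, -0.1627, 0.056]
orientation: [180.0, 0.1, -4.2]
force: [-6.7, 1.6, 2.2]
opening: 0.0099
gripper_force: 30.0
```

Emit:
apply_moves(
  commands=[
    [[0.1,-0.01,0],0,1],
    [[0.2,-0.015,0],0,1],
    [[0.2,-0.015,0],0,1],
    [[0.2,-0.015,0],0,1],
  ],
)

```text
clock: 13.58
tool_pos: [0.6444, -0.1628, 0.056]
orientation: [180.0, 0.2, -4.2]
force: [-7.1, 3.5, 4.4]
opening: 0.0098
gripper_force: 30.0
```

Emit:
apply_moves(
  commands=[
    [[0.1,-0.01,0],0,1],
    [[0.2,-0.015,0],0,1],
    [[0.2,-0.015,0],0,1],
    [[0.2,-0.015,0],0,1],
  ],
)

```text
clock: 13.92
tool_pos: [0.6458, -0.163, 0.0561]
orientation: [180.0, 0.2, -4.2]
force: [-9.4, 4.3, 6.7]
opening: 0.0097
gripper_force: 30.0
```

Emit:
apply_moves(
  commands=[
    [[0.1,-0.01,0.02],0,1],
    [[0.2,-0.015,0.03],0,1],
    [[0.2,-0.015,0.03],0,1],
    [[0.2,-0.015,0.03],0,1],
  ],
)

```text
clock: 14.25
tool_pos: [0.6473, -0.1631, 0.0561]
orientation: [180.0, 0.3, -4.2]
force: [-11.0, 4.7, 6.1]
opening: 0.01
gripper_force: 30.0
```

Run:
```python
from h import *
for n in ('scene','top'):
    s=shot(n,n+'8.png')
    b=np.array([.5928,-.1594]);a=np.radians(-4.2);R=np.array([[np.cos(a),-np.sin(a)],[np.sin(a),np.cos(a)]])
    for p in [(.017,-.018),(-.015,-.032)]: print(n,np.round(pix(s,np.r_[R@p+b,.024]),1))
```

```text
scene [214.3 261.4]
scene [201.3 257.6]
top [334.4 181.1]
top [338.3 191.7]
```

Emit:
apply_moves(
  commands=[
    [[0.1,-0.01,0.02],0,1],
    [[0.2,-0.015,0.03],0,1],
    [[0.2,-0.015,0.03],0,1],
    [[0.2,-0.015,0.03],0,1],
  ],
)

```text
clock: 14.68
tool_pos: [0.6486, -0.1632, 0.0561]
orientation: [180.0, 0.4, -4.2]
force: [-12.3, 4.4, 6.6]
opening: 0.0096
gripper_force: 30.0
```

Run:
```python
from h import *
s=shot('scene'); t=shot('top')
f=lambda i,r,c:cv2.resize(i[r-35:r+35,c-35:c+35],(560,560),interpolation=cv2.INTER_CUBIC)[:, :400]
a=f(s['img'],258,208+5); b=f(t['img'],186,335+5)
cv2.imwrite('pics/v9.png',cv2.cvtColor(np.hstack([a,b]),cv2.COLOR_RGB2BGR))
```

```text
(no output)
```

View pics/v9.png

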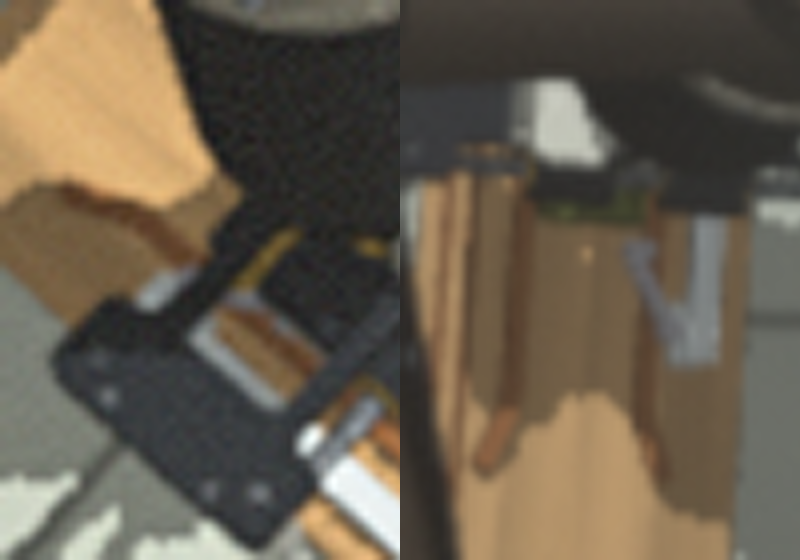

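The top view at right shows the pawl shut: its tooth is inside the runway at (635,255), clear of the tray's rear end at row 215. So it has clicked. I'll ease back gently, then let go.

Emit:
apply_moves(
  commands=[
    [[-0.1,0.01,0],0,1],
    [[-0.2,0.015,0],0,1],
    [[-0.3,0.02,0],0,1],
    [[-0.4,0.03,0],0,1],
    [[-0.5,0.04,0],0,1],
    [[-0.5,0.04,0],0,1],
    [[-0.5,0.04,0],0,1],
  ],
)

```text
clock: 15.37
tool_pos: [0.6451, -0.1629, 0.0561]
orientation: [180.0, 0.2, -4.2]
force: [-6.7, 2.3, 1.9]
opening: 0.01
gripper_force: 30.0
```

Emit:
apply_moves(
  commands=[
    [[0,0,0],0,0.8],
    [[0,0,0],0,0.6],
    [[0,0,0],0,0.55],
    [[0,0,0],0,0.55],
    [[0,0,0],0,0.55],
    [[0,0,0],0,0.55],
    [[0,0,1],0,0.55],
    [[0,0,3],0,0.55],
    [[0,0,6],0,0.55],
    [[0,0,9],0,0.55],
    [[-3,0,12],0,0.55],
    [[-6,0,13],0,0.55],
    [[-9,0,13],0,0.55],
    [[-9,0,13],0,0.55],
    [[-9,0,13],0,0.55],
  ],
)

```text
clock: 16.62
tool_pos: [0.5562, -0.163, 0.1886]
orientation: [-180.0, -0.1, -4.2]
force: [0.5, -0.1, 0.4]
opening: 0.0391
gripper_force: 0.0
```

Run:
```python
from h import *
o=ctrl.get_obs(); print(o['clock'],o['force'])
s=shot('wrist')
cv2.imwrite('pics/w10.png',cv2.cvtColor(cv2.resize(s['img'][0:230,130:390],None,fx=2.6,fy=2.6,interpolation=cv2.INTER_CUBIC),cv2.COLOR_RGB2BGR))
b=np.array([.5928,-.1594]);a=np.radians(-4.2);R=np.array([[np.cos(a),-np.sin(a)],[np.sin(a),np.cos(a)]])
for p in [(.045,0)]: u=pix(s,np.r_[R@p+b,.03]);print(u)
m=hsvmask(s,(20,35,15),(60,255,180),tuple(int(v) for v in u),60); v,i=fit(s,TRAY,m,[*(R@[.047,0]+b),-.07],z=.012)
print(v,i,R.T@(v[:2]-b))
```

```text
16.6167 [ 0.54484791 -0.102863    0.44860069]
[244.1359255   98.44087983]
[ 0.64292491 -0.16341717 -4.08720035] 0.9766510858139691 [ 0.05028451 -0.00033532]
```

View pics/w10.png

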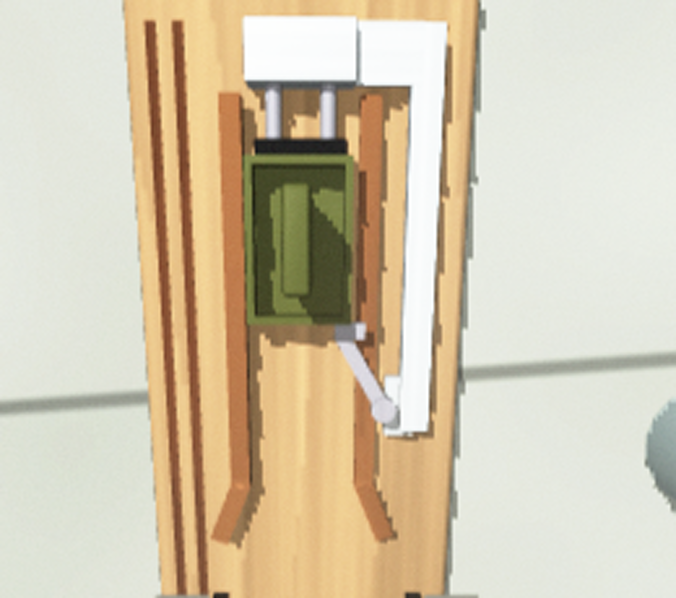

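The tray sits square in the runway at board x ≈ 50 mm, y ≈ 0. The pawl's tooth is shut behind it at crop (350,332) and the buffer is against its front. The gripper is clear, so I'm handing in.

```bash
python3 -c "
from plant import ctrl
print(ctrl.close_job())"
```

```text
the job is handed in; nothing more can be done
None
```

The olive tray is in the runway at board x ≈ 50 mm with the pawl shut behind it, released with no contact from the gripper; the peak push was about 12 N, and I've handed the job in, but no verdict was returned.

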